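# Dock the classroom work tray over the lip of its holder

### The arm

A 7-joint arm with a two-finger parallel gripper is mounted at the origin on the work surface. World frame = base frame: x ahead of the robot, y to its left, z up, the work surface at z = 0. Lengths are in m, angles in rad, forces in N, time in s.
With the tool pointing down it reaches from about 0.4 to 0.85 m from the base axis. Payload 10.4 kg.
Tool frame: the origin (TCP) lies midway between the tips of the shut fingers; the grasp point (between the pads) lies 19 mm behind it; y points along the fingers, x is the direction in which the jaws open and shut, and the axes are right-handed (so a half turn about y gives the same grasp; the last joint's range is limited). The gripper opens to 87 mm and grips with 3 to 60 N. Pads are 19 mm wide; open, the fingers measure 117 mm over their backs; the gripper's body (75 mm by 190 mm) begins 51 mm behind the grasp point.
Start: joints at [1.299, 0.332, -0.065, 1.46, 0.022, 1.35, -0.088], TCP at [0.154, -0.606, 0.223] pointing down, gripper open.
Joint ranges: [-2.6, 2.6], [-0.5, 2.12], [-1.47, 1.34], [0.16, 2.42], [-1.27, 4.41], [0.06, 2.06], [-2.6, 2.6]. Speed limits (rad/s): [2.22, 2.22, 2.79, 2.79, 3.14, 3.14, 3.14].

### API

Orientations are given as a unit quaternion [x, y, z, w].
In Python, from bench import r gives the robot as it stands. The module is installed in compiled form; this text tells all that it offers.
- The arm moves only by the tool arm_command, never from a script. Its argument "deltas" is one flat list of numbers, 6 for each row, row after row: the shift along the tool's x, y, z in m, then the turn, a rotation vector about the tool's x, y, z in degrees. In form: [tx, ty, tz, ax, ay, az, tx, ty, tz, ax, ay, az, ...]. A call has 1 to 8 rows; each row is the pose to reach, as a shift and turn from the pose commanded when the call began, along the tool's axes at that moment; what a row does not reach only later rows make up. A row lasts 1/8 s, in which the tool goes at most 62.5 mm and 10.7 degrees, less where a joint would pass 70% of its speed; a pose out of reach is approached as far as the arm can. A call with a gripper value outside its range is refused whole. "hand" is the opening, from 0 (shut) to 1 (fully open), set as the call begins (left out, the last holds). The fingers move at their own pace and stop on an object; "grip_force" is the grip in N (left out, the last holds). Time passes only in rows, so rows that repeat a pose let the fingers close. It gives the time, the measured TCP pose, the force and the opening at its end, in the units of the state.
- r.read_state(): the state, without advancing time (a new reading comes with each control period).
- r.camera(name): name is "side" or "top" or "wrist"; returns a dict with "image" (400x640x3 uint8, red, green, blue), "intrinsics" (3x3 intrinsics, pixels), "world_from_camera" (4x4, takes a point from camera to world coordinates); the wrist camera has in their place "hand_eye" (4x4, takes a point from camera to tool coordinates, whose origin is the TCP and whose axes are the tool frame's). Camera axes: x right, y down, z forward; pixel columns grow to the right and rows downward; lengths in m; the calibration is good to about 2 mm. The wrist camera is an equidistant fisheye: a pixel r from the principal point sees the ray r / f radians off the axis. A picture is of the moment at which its call begins: read the wrist's pose just before it. There is no depth.
- r.close_job(): hands the job in, once; it reports no verdict.
Trained networks look in a picture, given as the dict that the camera call returned (one of the last four; its "shot" number tells which), for a name from the list of things; names that differ only in an ending like _2 or _b are one class to them, and where a whole thing is asked for, a point or a joint stands for the part that bears it (a point fixed in the world has none). Each returns a list of dicts, best first, with "conf" (0 to 1); they miss things now and then, are a little off and sometimes report something else, mostly with a low value. They report only what shows in the picture. A call takes as long as a camera call. They do not tell look-alikes from the thing itself.
- r.boxes_of(picture, query): "centre" ([row, column] in pixels, amid what is visible of it).
- r.regions_of(picture, query): "region" (400x640 bool, what is visible of it) and "centre" ([row, column] in pixels, amid what is visible of it).
The state is a dict: "time": time; "joint_positions": joint angles; "joint_vel": joint speeds; "joint_torque": joint torques, N m; "ee_pos": TCP position; "eef_rot": TCP orientation; "ft_force": force on the tool from outside, world axes, zero at the start; "torque": the same for the moment, N m; "width": finger opening in m.
Only numpy, scipy, OpenCV 4.12 (cv2) and the standard library are available. Lean on these libraries where they do the work, as an engineer would, in place of code of your own. Each camera call takes 0.05 s, during which the arm holds its last target.

### The job

Slide the wooden tray with its two standing cylinders, blue end first, over the front lip into the raised tray holder: ease the blue end over the lip and let it lie there with the back end still on the table, then take the back end, press the tray against the sprung pad and lower the back end behind the lip, so that the tray lies flat in the holder, and let go. Never have both ends of the tray up in the air at once, do not topple the cylinders, and leave the orange-patterned tile, the empty box and the cup where they are.

Things in the scene. Friction and masses are not known exactly. Their poses are not given: they have to be found in the camera images.
- tray: Loose open brown wooden tray, 170 x 120 mm, 0.3 to 0.5 kg. Origin: centre of its underside; +x points to its blue (leading) end, z up. Floor 6 mm thick, side walls 28 mm high. End boards (blue at +x, plain wood at -x): 9 mm thick along x, 120 mm wide, tops 55 mm above the underside, mid-planes at x = +80.5 and -80.5 mm; pinch them from above at mid-width.
- tray_lead (a point): Underside of the tray at the outer face of the blue end, mid-width (tray x = +85 mm, z = 0). Same axes as the tray. Inside, nearly 50 mm are free between each end board and the cylinders.
- tray_trail (a point): Underside of the tray at the outer face of the plain end, mid-width (tray x = -85 mm, z = 0). Same axes as the tray.
- cyl_red: Red wooden cylinder, 42 mm diameter, 60 mm tall with a small knob on top, 90 g, loose, standing in the tray. Origin: centre of its underside; z is its axis.
- cyl_yellow: Yellow wooden cylinder of the same size, loose, standing beside the red one in the tray. Origin: centre of its underside; z is its axis.
- dock: Fixed tray holder, dark wood with a white bed, 225 x 156 mm. Origin on the table (z = 0); +x is the direction in which the tray slides in (tray +x the same way). Dark front lip from x = -100 to -90 mm, top 18 mm above the table; behind it the bed, 12 mm above the table. Side rails 24 mm high, inner faces at y = +68 and -68 mm, from x = -40 mm on. Back board 50 mm high at x = 111 to 125 mm.
- dock_pad (a point): Middle of the front face of the holder's blue sprung pad (110 mm wide, 14 to 48 mm above the table), at dock x = 72 mm unpressed. It yields up to 20 mm to +x (4 N to start, plus 0.4 N per mm). The 170 mm tray goes down behind the lip only while it presses the pad back by 8 to 20 mm; the pad then keeps it there.
- dock_lip (a point): Middle of the top of the holder's dark front lip (dock x = -95 mm, y = 0, 18 mm above the table; 6 mm above the bed). Same axes as the dock.
- tile: Bystander: white square tile 130 x 130 x 14 mm with orange zigzag pattern, loose. Origin: centre of its underside.
- cardbox: Bystander: dark wooden open box 110 x 140 x 45 mm, empty, loose. Origin: centre of its underside.
- pencil_cup: Bystander: blue ceramic cup, 72 mm diameter, 95 mm tall, loose. Origin: centre of its underside.
Mind the look-alikes: they are no part of the job. Of the things shaped like the cyl_yellow, the yellow one is meant.

How it is judged:
On the way:
1. the blue end is over the lip and lies on the holder while the plain end is still down on the table (x of tray_lead in the frame of dock above -0.08 m and contact force between tray and dock above 0.3 N and height (world z) of tray_trail below 0.01 m), for 0.2 s.
At the end, for the whole second after the job is handed in: Tray flat on the holder's bed, blue end inwards: both ends of its underside within 3.5 mm of the bed, plain end behind the lip by at most 20 mm, centred within 12 mm; both cylinders upright (8 degrees) on the tray floor; all at rest (x of tray_trail in the frame of dock between -0.094 and -0.07 m and z of tray_trail in the frame of dock between 0.008 and 0.0155 m and z of tray_lead in the frame of dock between 0.008 and 0.0155 m and x of tray_lead in the frame of dock between 0.07 and 0.1 m and y of tray in the frame of dock between -0.012 and 0.012 m and linear speed of each of tray, cyl_red, cyl_yellow below 0.02 m/s and angle between each of cyl_red, cyl_yellow's own z axis and vertical below 0.15 rad and x of cyl_red in the frame of tray between -0.08 and 0.08 m and y of cyl_red in the frame of tray between -0.06 and 0.06 m and z of cyl_red in the frame of tray between 0.001 and 0.015 m and x of cyl_yellow in the frame of tray between -0.08 and 0.08 m and y of cyl_yellow in the frame of tray between -0.06 and 0.06 m and z of cyl_yellow in the frame of tray between 0.001 and 0.015 m); the robot touches nothing.
It fails at once if both ends of the tray are more than 28 mm above the table at once (10 mm above the lip): carried, not slid (height (world z) of each of tray_lead, tray_trail above 0.028 m).
It fails at once if a cylinder topples (leans more than 37 degrees) (angle between any of cyl_red, cyl_yellow's own z axis and vertical above 0.65 rad).
It fails at once if the tile, the box or the cup is moved more than 20 mm (distance of any of tile, cardbox, pencil_cup from where it was at the start of the episode above 0.02 m).
It also fails if it takes over 51 s, if anything falls off the work surface, if the arm or the gripper's body presses on something with over 40 N, if the wrist force passes 120 N, or if a joint passes its speed limit or range.

## Working session

There is one attempt and no reset: what is moved stays moved. The work goes in short steps, Python scripts to look and compute and a tool call to move; the robot and the scene stay as the last step left them, time stands still between calls to the robot, and variables do not carry over. Pictures are saved under pics/ and viewed, and the job is handed in when it is done.

Besides the shell and the picture viewer there is one more tool, called after "Request:" as name(argument=value, ...), one argument or row to a line, values as JSON. arm_command: Moves the arm, as the interface text tells. Its arguments: {"type":"object","properties":{"deltas":{"type":"array","items":{"type":"number"}},"hand":{"type":"number"},"grip_force":{"type":"number"}},"required":["deltas"]}

```bash
mkdir -p pics; ls
cat > h.py <<'E'
import numpy as np, cv2
from bench import r
from scipy.spatial.transform import Rotation as R
def save(p,n,s=1): 
    im=cv2.cvtColor(p["image"],cv2.COLOR_RGB2BGR); cv2.imwrite("pics/"+n,im)
def pix2plane(p,row,col,z):
    K=np.array(p["intrinsics"]);T=np.array(p["world_from_camera"])
    d=T[:3,:3]@np.linalg.inv(K)@np.array([col,row,1.]);o=T[:3,3]
    return o+d*(z-o[2])/d[2]
def proj(p,X):
    K=np.array(p["intrinsics"]);T=np.linalg.inv(np.array(p["world_from_camera"]))
    c=T[:3,:3]@np.array(X)+T[:3,3];u=K@c;return u[1]/u[2],u[0]/u[2]
E
python3 - <<'E'
from h import *
for n in("top","side"):
    p=r.camera(n);save(p,n+"0.png");print(n,p["intrinsics"],np.round(p["world_from_camera"],3))
    for q in("tray","cyl_red","cyl_yellow","dock","tile","cardbox","pencil_cup"):
        print(q,[(np.round(b["centre"]),round(b["conf"],2)) for b in r.boxes_of(p,q)][:4])
s=r.read_state();print(s)
E
```

```text
pics
top [[394.12766606   0.         314.06052785]
 [  0.         394.12766606 194.30056866]
 [  0.           0.           1.        ]] [[-0.076 -0.974  0.215  0.372]
 [-0.997  0.075 -0.015  0.028]
 [-0.001 -0.216 -0.976  0.908]
 [ 0.     0.     0.     1.   ]]
tray [(array([210., 379.]), 0.87)]
cyl_red [(array([195., 378.]), 0.61)]
cyl_yellow [(array([272., 364.]), 0.71), (array([271., 414.]), 0.68), (array([213., 372.]), 0.53)]
dock [(array([177., 276.]), 0.76)]
tile [(array([111., 414.]), 0.86)]
cardbox [(array([301., 231.]), 0.67)]
pencil_cup [(array([ 96., 273.]), 0.88)]
side [[363.07430258   0.         315.12794736]
 [  0.         363.07430258 194.78224348]
 [  0.           0.           1.        ]] [[-0.679 -0.436  0.591  0.029]
 [-0.734  0.379 -0.564  0.545]
 [ 0.022 -0.816 -0.577  0.542]
 [ 0.     0.     0.     1.   ]]
tray [(array([182., 380.]), 0.84)]
cyl_red [(array([171., 358.]), 0.47), (array([139., 337.]), 0.21)]
cyl_yellow [(array([193., 428.]), 0.91), (array([179., 370.]), 0.77), (array([212., 399.]), 0.76)]
dock [(array([200., 280.]), 0.63)]
tile [(array([154., 242.]), 0.7)]
cardbox [(array([287., 323.]), 0.7), (array([197., 280.]), 0.48)]
pencil_cup [(array([156., 244.]), 0.74)]
{'time': 0.8, 'joint_positions': array([ 1.29938713,  0.33217054, -0.06466111,  1.46009226,  0.02157655,
        1.34993373, -0.08851401]), 'joint_vel': array([-0.0015268 ,  0.00086252, -0.00054834, -0.00134173,  0.00077283,
        0.00035146,  0.00024278]), 'joint_torque': array([ 1.21642424e-03, -6.22995830e+01,  2.55566271e-02, -3.90100050e+01,
       -6.09094533e-02,  3.13245622e-02,  4.64382231e-05]), 'ee_pos': array([ 0.15391193, -0.60576752,  0.22259753]), 'eef_rot': array([ 0.55817779, -0.43407799,  0.43413926, -0.55815495]), 'ft_force': array([-0.48148506,  0.22586043, -0.49194724]), 'torque': array([-0.0301805 , -0.00937998, -0.01812607]), 'width': 0.08680724628416388}
```

View pics/top0.png

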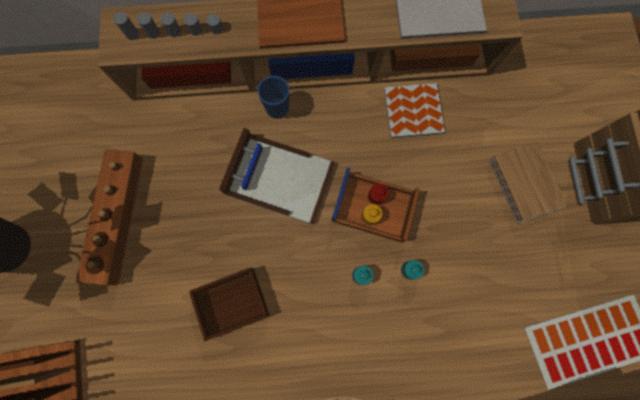

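View pics/side0.png

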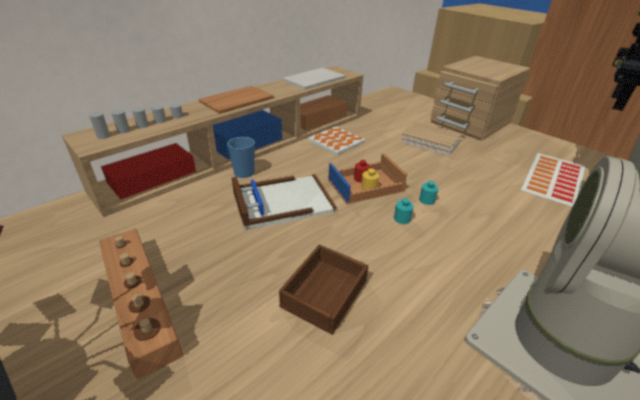

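Run:
```python
import cv2
a=cv2.imread("pics/top0.png")[130:300,200:450]
cv2.imwrite("pics/crop0.png",cv2.resize(a,None,fx=3.2,fy=3.2,interpolation=cv2.INTER_CUBIC))
```

```text
(no output)
```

View pics/crop0.png

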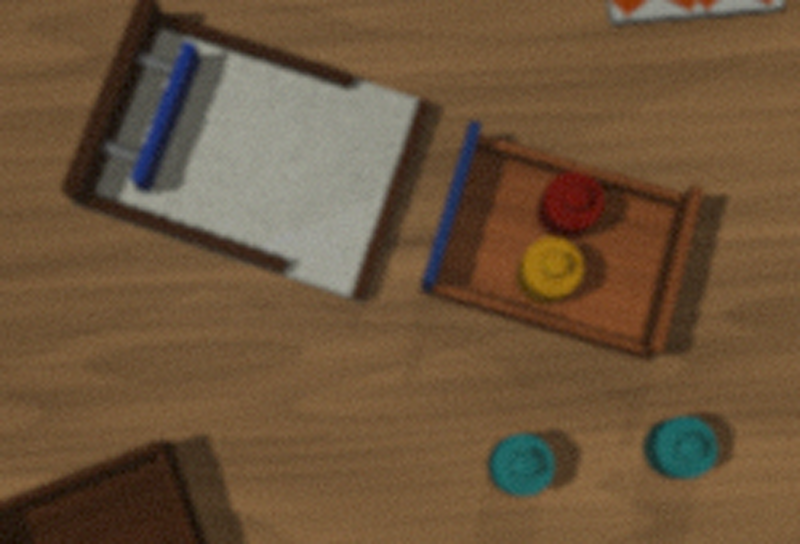

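Run:
```python
from h import *
from scipy.optimize import least_squares
p=r.camera("top")
def fit(obj,px):
    def f(v):
        c,s=np.cos(v[2]),np.sin(v[2])
        return np.concatenate([np.array(proj(p,[v[0]+c*a-s*b,v[1]+s*a+c*b,z]))-q for (a,b,z),q in zip(obj,px)])
    o=least_squares(f,[.37,0,1.4],loss="soft_l1");return o.x,np.round(f(o.x),1)
cr=lambda l:[(130+y/3.2,200+x/3.2) for x,y in l]
t,e=fit([(.0805,-.06,.055),(.0805,.06,.055),(-.0805,-.06,.055),(-.0805,.06,.055)],cr([(476,125),(431,289),(697,190),(655,354)]))
d,e2=fit([(-.095,-.078,.018),(-.095,.078,.018),(.125,-.078,.05),(.125,.078,.05)],cr([(428,102),(362,297),(135,-2),(66,188)]))
print(t,e);print(d,e2)
np.savez("fit.npz",t=t,d=d)
im=p["image"][:,:,::-1].copy()
x0,y0,x1,y1=210,120,430,250;S=3.6
big=cv2.resize(im[y0:y1,x0:x1],None,fx=S,fy=S,interpolation=cv2.INTER_CUBIC)
def line(v,pts,col):
    c,s=np.cos(v[2]),np.sin(v[2]);P=[]
    for a,b,z in pts:
        rr,cc=proj(p,[v[0]+c*a-s*b,v[1]+s*a+c*b,z]);P.append((int((cc-x0+.5)*S),int((rr-y0+.5)*S)))
    cv2.polylines(big,[np.array(P)],False,col,1,cv2.LINE_AA)
def rect(v,xa,xb,ya,yb,z,col): line(v,[(xa,ya,z),(xb,ya,z),(xb,yb,z),(xa,yb,z),(xa,ya,z)],col)
g=(0,255,0)
rect(t,.076,.085,-.06,.06,.055,g);rect(t,-.085,-.076,-.06,.06,.055,g);rect(t,-.085,.085,-.06,.06,.0,(255,255,0))
rect(d,-.1,-.09,-.078,.078,.018,g);rect(d,.111,.125,-.078,.078,.05,g);rect(d,.072,.08,-.055,.055,.048,(0,0,255));rect(d,-.04,.125,-.068,.068,.024,(255,0,255))
cv2.imwrite("pics/fit0.png",big)
```

```text
[ 0.52661318 -0.12017674  1.20454858] [ 0.2 -0.3 -0.4 -1.  -0.2  0.4  0.4  0.7]
[0.60927866 0.07961766 1.1784865 ] [-1.1 -0.   0.4 -0.  -0.9  1.5  2.1 -1.1]
```

View pics/fit0.png

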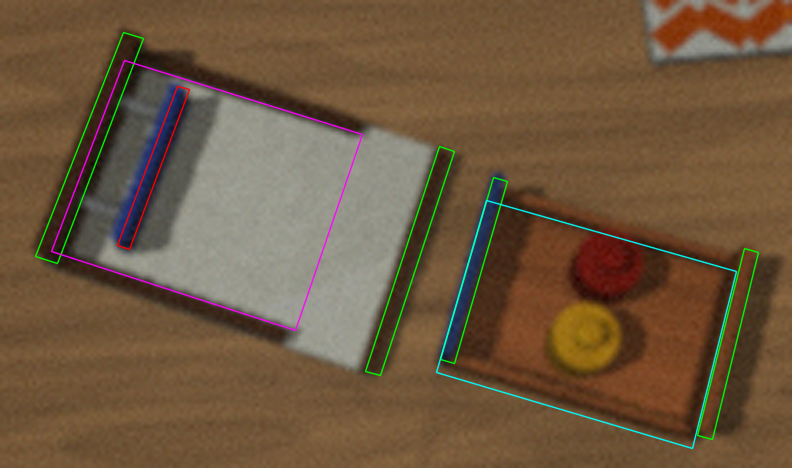

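```bash
cat >> h.py <<'E'
def overlay(p,t,d,name,box,S,draw=True):
    im=p["image"][:,:,::-1].copy();x0,y0,x1,y1=box
    big=cv2.resize(im[y0:y1,x0:x1],None,fx=S,fy=S,interpolation=cv2.INTER_CUBIC)
    def line(v,pts,col):
        c,s=np.cos(v[2]),np.sin(v[2]);P=[]
        for a,b,z in pts:
            rr,cc=proj(p,[v[0]+c*a-s*b,v[1]+s*a+c*b,z]);P.append((int((cc-x0+.5)*S),int((rr-y0+.5)*S)))
        cv2.polylines(big,[np.array(P)],False,col,1,cv2.LINE_AA)
    def rect(v,xa,xb,ya,yb,z,col): line(v,[(xa,ya,z),(xb,ya,z),(xb,yb,z),(xa,yb,z),(xa,ya,z)],col)
    g=(0,255,0)
    if draw:
        rect(t,.076,.085,-.06,.06,.055,g);rect(t,-.085,-.076,-.06,.06,.055,g);rect(t,-.085,.085,-.06,.06,.0,(255,255,0))
        rect(d,-.1,-.09,-.078,.078,.018,g);rect(d,.111,.125,-.078,.078,.05,g);rect(d,.072,.08,-.055,.055,.048,(0,0,255));rect(d,-.04,.125,-.068,.068,.024,(255,0,255))
    cv2.imwrite("pics/"+name,big)
E
python3 - <<'E'
from h import *
f=np.load("fit.npz");p=r.camera("side")
overlay(p,f["t"],f["d"],"fs0.png",(225,145,415,235),4.2)
overlay(p,f["t"],f["d"],"fs0n.png",(225,145,415,235),4.2,False)
E
```

```text
(no output)
```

View pics/fs0.png

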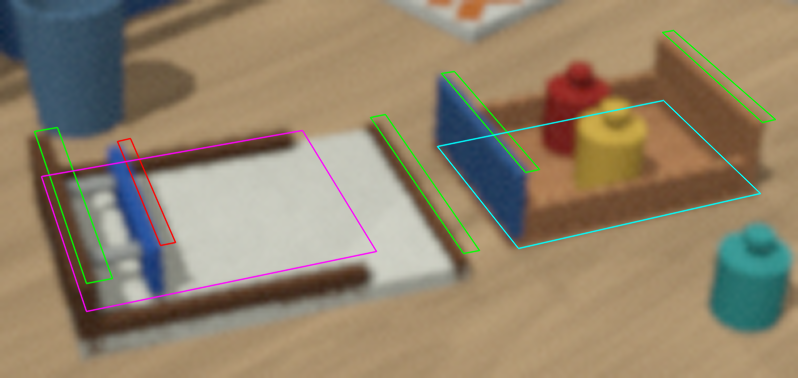

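View pics/fs0n.png

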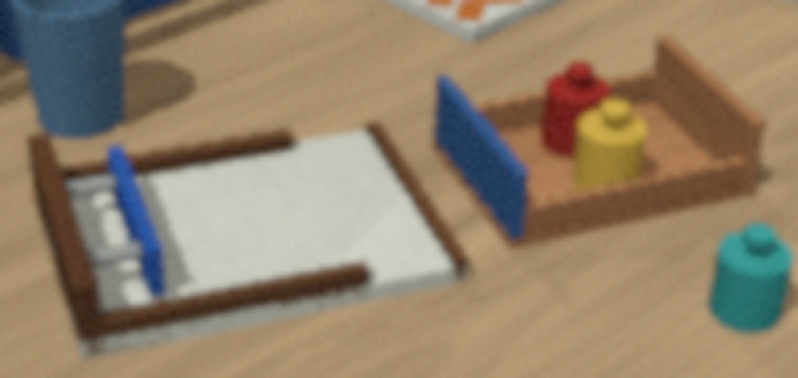

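Run:
```python
import cv2
a=cv2.imread("pics/top0.png")[120:232,215:340]
a=cv2.convertScaleAbs(a,alpha=1.5,beta=10)
cv2.imwrite("pics/z1.png",cv2.resize(a,None,fx=5.2,fy=5.2,interpolation=cv2.INTER_CUBIC))
a=cv2.imread("pics/side0.png")[165:235,225:345]
a=cv2.convertScaleAbs(a,alpha=1.4,beta=10)
cv2.imwrite("pics/z2.png",cv2.resize(a,None,fx=6.5,fy=6.5,interpolation=cv2.INTER_CUBIC))
```

```text
(no output)
```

View pics/z1.png

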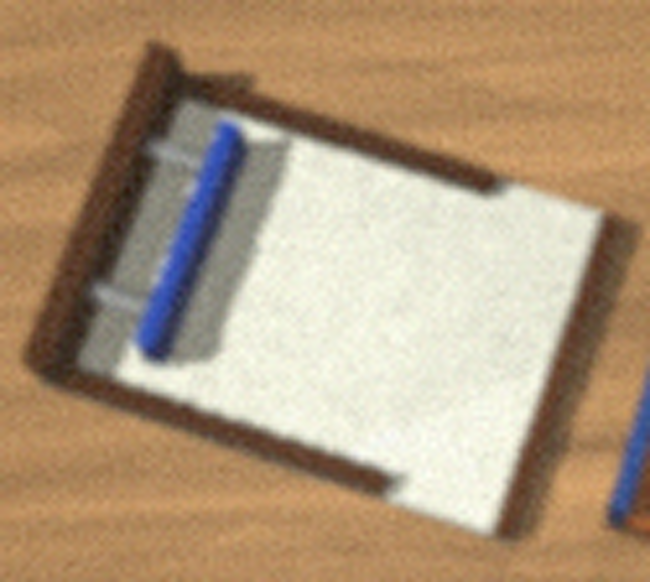

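View pics/z2.png

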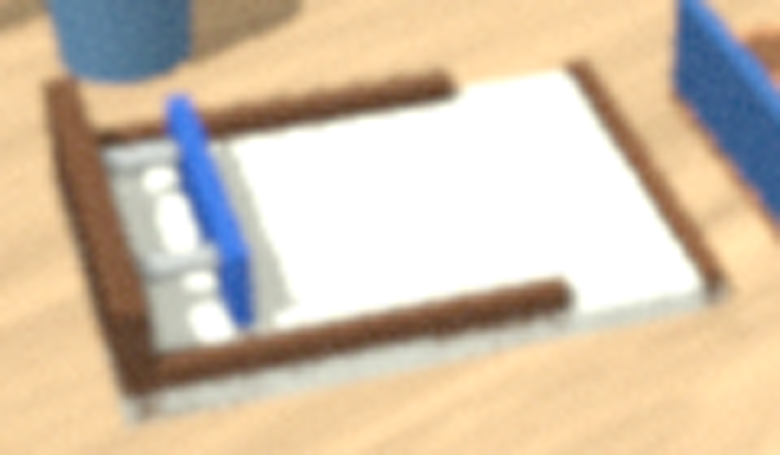

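```bash
cat > f2.py <<'E'
from h import *
from scipy.optimize import least_squares
pt=r.camera("top");ps=r.camera("side")
def A(S,x0,y0): return lambda x,y:(y/S-.5+y0,x/S-.5+x0)
a=A(5.2,215,120);b=A(6.5,225,165);c3=A(4.2,225,145);c1=A(3.2,200,130);c2=A(3.6,210,120)
D=[(pt,(-.09,-.078,.018),a(606,213)),(pt,(-.09,.078,.018),a(497,533)),(pt,(-.04,-.078,.024),a(503,180)),(pt,(-.04,.068,.024),a(405,478)),
(pt,(.125,-.078,.05),a(152,42)),(pt,(.125,.078,.05),a(27,362)),(pt,(.072,-.055,.048),a(240,128)),(pt,(.072,.055,.048),a(158,352)),
(ps,(.125,-.078,.05),b(48,85)),(ps,(.125,.078,0),b(132,417)),(ps,(-.1,.078,0),b(722,297)),(ps,(-.1,-.078,.018),b(588,62)),(ps,(-.1,.078,.018),b(725,272)),
(ps,(-.04,.078,.024),b(572,290)),(ps,(-.04,-.068,.024),b(455,85)),(ps,(.072,-.055,.048),b(190,98)),(ps,(.072,.055,.048),b(248,255))]
T=[(pt,(.0805,-.06,.055),c1(476,125)),(pt,(.0805,.06,.055),c1(431,289)),(pt,(-.0805,-.06,.055),c1(697,190)),(pt,(-.0805,.06,.055),c1(655,354)),
(ps,(.085,-.06,.055),c3(438,77)),(ps,(.085,.06,.055),c3(523,174)),(ps,(.085,-.06,0),c3(436,143)),(ps,(.085,.06,0),c3(517,241)),(ps,(-.085,-.06,.055),c3(665,36)),(ps,(-.085,.06,.055),c3(764,122))]
def fit(L,x0):
    def f(v):
        c,s=np.cos(v[2]),np.sin(v[2])
        return np.concatenate([np.array(proj(p,[v[0]+c*o[0]-s*o[1],v[1]+s*o[0]+c*o[1],o[2]]))-q for p,o,q in L])
    o=least_squares(f,x0,loss="soft_l1");return o.x,np.round(f(o.x),1).reshape(-1,2)
for L in (T,D):
    for sub in ([l for l in L if l[0] is pt],[l for l in L if l[0] is ps],L):
        v,e=fit(sub,[.5,0,1.2]);print(np.round(v,4),e.tolist())
    if L is T:t=v
d=v
np.savez("fit.npz",t=t,d=d)
u=np.array([np.cos(d[2]),np.sin(d[2])]);w=np.array([-u[1],u[0]])
print("tray in dock",(t[:2]-d[:2])@u,(t[:2]-d[:2])@w,np.degrees(t[2]-d[2]))
s=r.read_state();print(R.from_quat(s["eef_rot"]).as_matrix().round(3),s["time"])
E
python3 f2.py
```

```text
[ 0.5278 -0.1192  1.2046] [[0.2, -0.3], [-0.4, -1.0], [-0.2, 0.4], [0.4, 0.7]]
[ 0.5284 -0.1181  1.216 ] [[-0.6, -0.3], [-0.2, -0.2], [1.0, -0.7], [2.0, -0.4], [-1.4, 0.7], [-0.8, 1.6]]
[ 0.528  -0.1188  1.2073] [[0.2, -0.6], [-0.4, -1.1], [-0.4, 0.2], [0.2, 0.6], [-0.8, 0.1], [-0.4, -0.2], [0.8, -0.3], [1.9, -0.4], [-1.4, 1.3], [-0.7, 1.8]]
[0.6103 0.0805 1.1685] [[-0.2, 0.4], [0.4, 0.1], [-1.2, 0.1], [-0.5, -1.7], [0.1, 0.1], [0.7, -0.8], [-0.3, 1.3], [0.7, 0.0]]
[0.6079 0.088  1.1625] [[-0.9, -1.5], [2.3, -1.3], [1.9, 0.5], [-0.7, -0.0], [-0.2, 0.5], [-0.3, 0.4], [-0.7, 0.4], [-0.9, -0.4], [0.0, 0.4]]
[0.6107 0.083  1.1628] [[-0.0, -0.5], [0.5, -1.3], [-1.1, -0.8], [-0.5, -3.0], [-0.2, -0.7], [0.3, -1.9], [-0.5, 0.4], [0.4, -1.2], [-2.0, -0.4], [0.7, -0.1], [0.5, 1.1], [-1.7, 0.6], [-1.5, 1.1], [-1.7, 1.2], [-1.8, 1.2], [-2.1, 0.6], [-1.4, 1.5]]
tray in dock -0.21805303165669057 -0.004243623399628875 2.548385860972954
[[ 0.246  0.     0.969]
 [-0.969 -0.     0.246]
 [ 0.    -1.     0.   ]] 1.0
```

Request:
arm_command(
  deltas=[-0.445, 0.073, 0.529, 0, 35, 0, -0.445, 0.073, 0.529, 0, 35, 0, -0.445, 0.073, 0.529, 0, 35, 0, -0.445, 0.073, 0.529, 0, 35, 0, -0.445, 0.073, 0.529, 0, 35, 0, -0.445, 0.073, 0.529, 0, 35, 0, -0.445, 0.073, 0.529, 0, 35, 0, -0.445, 0.073, 0.529, 0, 35, 0],
  hand=0.5,
  grip_force=30,
)

```text
time: 2.0
ee_pos: [0.4416, -0.205, 0.1709]
eef_rot: [0.402, -0.582, 0.582, -0.402]
ft_force: [1.4, -0.5, -0.0]
width: 0.0433
```

```bash
cat >> h.py <<'E'
F=np.load("fit.npz")
def go(tgt,yaw_deg,pitch_deg=0,ref=None):
    """tool x along -dir(yaw), tool y down; pitch>0 = nose (lead, +dir) up. ref=(pos,quat) else measured"""
    s=r.read_state();p0=s["ee_pos"];R0=R.from_quat(s["eef_rot"])
    y=np.radians(yaw_deg);u=np.array([np.cos(y),np.sin(y),0])
    M=np.c_[-u,[0,0,-1],np.cross(-u,[0,0,-1])]
    lat=np.cross([0,0,1],u) # left
    Rt=R.from_rotvec(-np.radians(pitch_deg)*lat)*R.from_matrix(M)
    d=R0.inv().apply(np.array(tgt)-p0);w=(R0.inv()*Rt).as_rotvec(degrees=True)
    print("delta",d.round(4),w.round(2))
def st():
    s=r.read_state();m=R.from_quat(s["eef_rot"]).as_matrix()
    print("t",round(s["time"],2),"pos",s["ee_pos"].round(4),"x-yaw",np.degrees(np.arctan2(-m[1,0],-m[0,0])).round(2),"pitch",np.degrees(np.arcsin(-m[2,0])).round(2),"ydown",m[:,1].round(3),"F",s["ft_force"].round(1),"w",round(s["width"],4),"j",s["joint_positions"].round(2))
E
python3 -c "
from h import *
st();go([.5567,-.0436,.15],69.2)"
```

```text
t 2.0 pos [ 0.4416 -0.205   0.1709] x-yaw 69.24 pitch -0.02 ydown [ 0.001 -0.001 -1.   ] F [ 1.4 -0.5 -0. ] w 0.0433 j [ 0.72  0.09 -0.4   1.87  0.04  1.19 -1.62]
delta [-0.1917  0.0209  0.0504] [-0.06  0.04  0.02]
```

Request:
arm_command(
  deltas=[-0.062, 0.007, 0.017, 0, 0, 0, -0.125, 0.014, 0.034, 0, 0, 0, -0.192, 0.021, 0.05, 0, 0, 0, -0.192, 0.021, 0.05, 0, 0, 0, -0.192, 0.021, 0.05, 0, 0, 0],
)

```text
time: 2.62
ee_pos: [0.5554, -0.0444, 0.1494]
eef_rot: [-0.402, 0.582, -0.581, 0.402]
ft_force: [-0.4, -0.5, -0.6]
width: 0.0434
```

```bash
cat >> h.py <<'E'
def wproj(p,s,X):
    """world point -> wrist pixel (row,col)"""
    m=R.from_quat(s["eef_rot"]).as_matrix();T=np.eye(4);T[:3,:3]=m;T[:3,3]=s["ee_pos"]
    C=np.linalg.inv(T@np.array(p["hand_eye"]));c=C[:3,:3]@np.array(X)+C[:3,3]
    K=np.array(p["intrinsics"]);th=np.arctan2(np.hypot(c[0],c[1]),c[2]);ph=np.arctan2(c[1],c[0])
    return K[1,2]+K[1,1]*th*np.sin(ph),K[0,2]+K[0,0]*th*np.cos(ph)
def wover(p,s,t,d,name):
    big=p["image"][:,:,::-1].copy()
    def rect(v,xa,xb,ya,yb,z,col):
        c,q=np.cos(v[2]),np.sin(v[2]);cs=[(xa,ya),(xb,ya),(xb,yb),(xa,yb)]
        for i in range(4):
            P=[]
            for k in np.linspace(0,1,12):
                a=(1-k)*np.array(cs[i])+k*np.array(cs[(i+1)%4])
                rr,cc=wproj(p,s,[v[0]+c*a[0]-q*a[1],v[1]+q*a[0]+c*a[1],z]);P.append((int(cc+.5),int(rr+.5)))
            cv2.polylines(big,[np.array(P)],False,col,1,cv2.LINE_AA)
    g=(0,255,0)
    rect(t,.076,.085,-.06,.06,.055,g);rect(t,-.085,-.076,-.06,.06,.055,g);rect(t,-.085,.085,-.06,.06,.0,(255,255,0))
    rect(d,-.1,-.09,-.078,.078,.018,g);rect(d,.111,.125,-.078,.078,.05,g);rect(d,.072,.08,-.055,.055,.048,(0,0,255));rect(d,-.04,.125,-.068,.068,.024,(255,0,255))
    cv2.imwrite("pics/"+name,big)
E
python3 -c "
from h import *
st();s=r.read_state();p=r.camera('wrist');print(p['intrinsics'],np.round(p['hand_eye'],3))
wover(p,s,F['t'],F['d'],'w0.png');save(p,'w0n.png')"
```

```text
t 2.62 pos [ 0.5554 -0.0444  0.1494] x-yaw 69.33 pitch -0.0 ydown [-0.001  0.    -1.   ] F [-0.4 -0.5 -0.6] w 0.0434 j [ 0.46  0.28 -0.53  1.71  0.15  1.19 -2.05]
[[309.70691629   0.         316.87647575]
 [  0.         309.70691629 195.44894288]
 [  0.           0.           1.        ]] [[ 1.     0.     0.001  0.001]
 [-0.001 -0.263  0.965 -0.163]
 [ 0.    -0.965 -0.263  0.072]
 [ 0.     0.     0.     1.   ]]
```

View pics/w0.png

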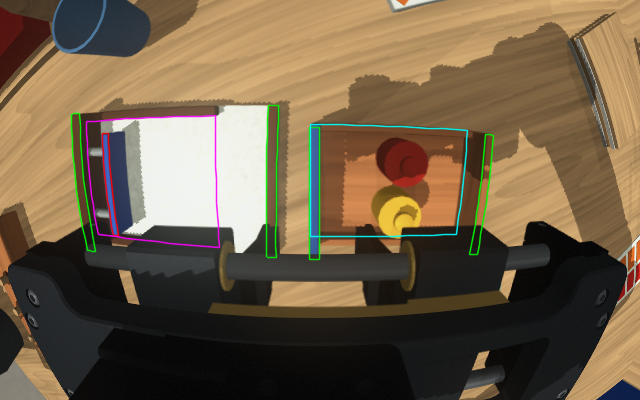

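```bash
python3 -c "
from h import *
go([.5567,-.0436,.025],69.2)"
```

```text
delta [-0.0028  0.1246  0.0007] [0.01 0.01 0.04]
```

Request:
arm_command(
  deltas=[-0.002, 0.045, 0.0, 0, 0, 0, -0.002, 0.09, 0.0, 0, 0, 0, -0.002, 0.115, 0.0, 0, 0, 0, -0.002, 0.124, 0, 0, 0, 0, -0.002, 0.124, 0, 0, 0, 0],
)

```text
time: 3.3
ee_pos: [0.556, -0.0442, 0.0261]
eef_rot: [0.401, -0.582, 0.582, -0.401]
ft_force: [0.2, -0.0, 0.8]
width: 0.0436
```

Request:
arm_command(
  deltas=[0, 0, 0, 0, 0, 0, 0, 0, 0, 0, 0, 0, 0, 0, 0, 0, 0, 0, 0, 0, 0, 0, 0, 0],
  hand=0,
  grip_force=30,
)

```text
time: 3.8
ee_pos: [0.5562, -0.043, 0.0259]
eef_rot: [0.402, -0.582, 0.582, -0.402]
ft_force: [-0.2, 0.5, -0.4]
width: 0.0113
```

```bash
python3 -c "
from h import *
st();p=r.camera('top');overlay(p,F['t'],F['d'],'t1.png',(210,120,430,250),3.6)"
```

```text
t 3.8 pos [ 0.5562 -0.043   0.0259] x-yaw 69.26 pitch -0.0 ydown [ 0. -0. -1.] F [-0.2  0.5 -0.4] w 0.0113 j [ 0.42  0.43 -0.5   1.82  0.25  0.95 -2.12]
```

View pics/t1.png

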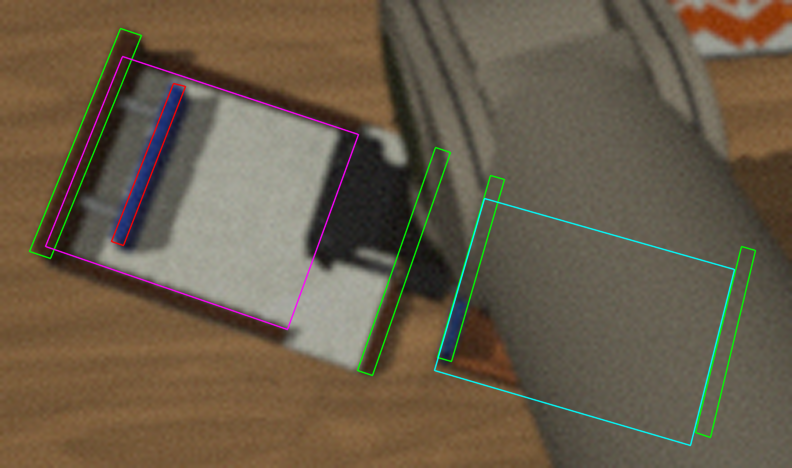

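```bash
cat >> h.py <<'E'
dk=F['d'];DY=np.degrees(dk[2])
def todock(p):
    c,s=np.cos(dk[2]),np.sin(dk[2]);q=np.array(p[:2])-dk[:2];return np.array([c*q[0]+s*q[1],-s*q[0]+c*q[1],p[2]])
def tcp_from(xt,y,zt,pitch,yaw,off,hz):
    """trail point in dock frame, pitch nose-up deg, yaw rel dock deg; off: tcp distance from trail along tray x; hz above underside"""
    th=np.radians(pitch);ps=np.radians(yaw);a=off*np.cos(th)-hz*np.sin(th);b=off*np.sin(th)+hz*np.cos(th)
    X=np.array([xt+a*np.cos(ps),y+a*np.sin(ps)]);c,s=np.cos(dk[2]),np.sin(dk[2])
    return np.array([dk[0]+c*X[0]-s*X[1],dk[1]+s*X[0]+c*X[1],zt+b])
def rows(L,off,hz):
    s=r.read_state();p0=s["ee_pos"];R0=R.from_quat(s["eef_rot"]);out=[]
    for xt,y,zt,pi,ya in L:
        P=tcp_from(xt,y,zt,pi,ya,off,hz);yy=np.radians(DY+ya);u=np.array([np.cos(yy),np.sin(yy),0])
        M=np.c_[-u,[0,0,-1],np.cross(-u,[0,0,-1])];lat=np.cross([0,0,1],u)
        Rt=R.from_rotvec(-np.radians(pi)*lat)*R.from_matrix(M)
        d=R0.inv().apply(P-p0);w=(R0.inv()*Rt).as_rotvec(degrees=True)
        out+= [f"{v:.4f}" for v in d]+[f"{v:.2f}" for v in w];print(", ".join(out[-6:]))
E
python3 -c "
from h import *
s=r.read_state();print(todock(s['ee_pos']))
off=.1655;hz=.0259
q=todock(s['ee_pos']);yw=2.6;xt=q[0]-off*np.cos(np.radians(yw));yt=q[1]-off*np.sin(np.radians(yw));print(xt,yt)
L=[(xt,yt,.0005,a,yw) for a in(2,4.5,7,9.2)]
n=8
for k in range(1,n+1):
  f=k/n; L.append((xt+f*(-.225-xt),yt*(1-f),.001,9.2,yw*(1-f)))
rows(L,off,hz)
print(xt,yt)"
```

```text
[-1.36998626e-01  3.66170242e-05  2.58926728e-02]
-0.30232825536300156 -0.007470957511217614
0.0010, -0.0063, 0.0000, -0.02, 0.04, 1.98
0.0025, -0.0134, 0.0000, -0.02, 0.04, 4.48
0.0044, -0.0205, 0.0000, -0.02, 0.04, 6.98
0.0063, -0.0266, 0.0000, -0.02, 0.04, 9.18
-0.0034, -0.0271, 0.0004, 0.01, 0.36, 9.18
-0.0131, -0.0271, 0.0008, 0.04, 0.69, 9.18
-0.0228, -0.0271, 0.0012, 0.06, 1.01, 9.18
-0.0325, -0.0271, 0.0017, 0.09, 1.33, 9.18
-0.0422, -0.0271, 0.0021, 0.12, 1.66, 9.18
-0.0518, -0.0271, 0.0025, 0.14, 1.98, 9.18
-0.0615, -0.0271, 0.0029, 0.17, 2.31, 9.18
-0.0712, -0.0271, 0.0033, 0.19, 2.63, 9.18
-0.30232825536300156 -0.007470957511217614
```

Request:
arm_command(
  deltas=[0, 0, 0, 0, 0, 0, 0.001, -0.006, 0, 0, 0, 2, 0.0025, -0.0135, 0, 0, 0, 4.5, 0.0045, -0.0205, 0, 0, 0, 7, 0.0063, -0.0266, 0, 0, 0, 9.2, 0.0063, -0.0266, 0, 0, 0, 9.2],
)

```text
time: 4.6
ee_pos: [0.5535, -0.05, 0.052]
eef_rot: [-0.354, 0.612, -0.548, 0.446]
ft_force: [1.1, -1.7, -3.0]
width: 0.0085
```

```bash
python3 -c "
from h import *
st();s=r.read_state();p=r.camera('side');overlay(p,F['t'],F['d'],'s2.png',(225,130,425,245),4,False)
p=r.camera('wrist');save(p,'w2.png')"
```

```text
t 4.6 pos [ 0.5535 -0.05    0.052 ] x-yaw 69.15 pitch 9.16 ydown [ 0.056  0.149 -0.987] F [ 1.1 -1.7 -3. ] w 0.0085 j [ 0.59  0.38 -0.56  1.84  0.06  0.93 -1.91]
```

View pics/s2.png

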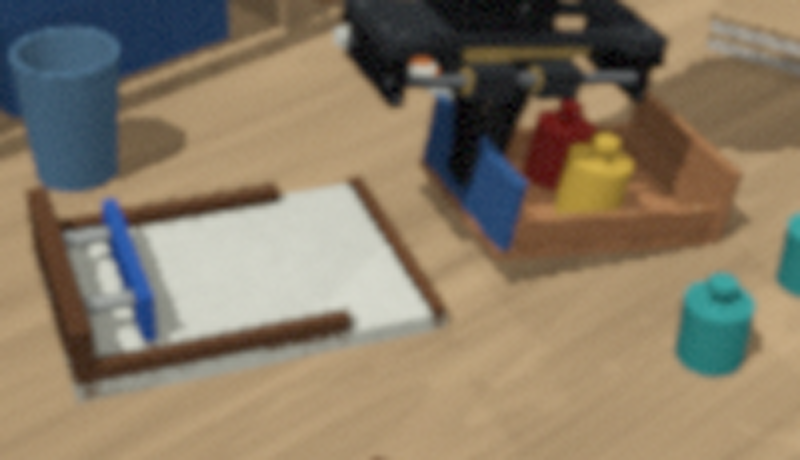

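View pics/w2.png

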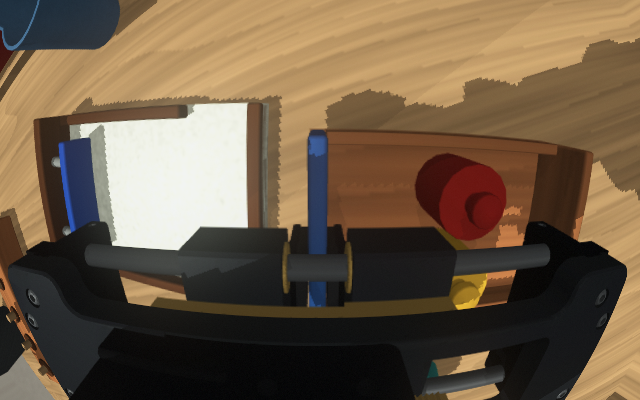

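```bash
python3 -c "
from h import *
off=.1655;hz=.0259;xt,yt,yw=-.3023,-.0075,2.6;n=8
rows([(xt+f*(-.225-xt),yt*(1-f),.001,9.2,yw*(1-f)) for f in (.1,.25,.4,.55,.7,.85,.95,1)],off,hz)"
```

```text
-0.0086, 0.0001, 0.0007, 0.08, 0.27, 0.08
-0.0201, 0.0019, 0.0012, 0.14, 0.66, 0.08
-0.0315, 0.0038, 0.0017, 0.21, 1.04, 0.08
-0.0430, 0.0056, 0.0022, 0.27, 1.43, 0.08
-0.0544, 0.0075, 0.0027, 0.33, 1.81, 0.08
-0.0659, 0.0093, 0.0032, 0.39, 2.20, 0.08
-0.0735, 0.0105, 0.0035, 0.43, 2.45, 0.08
-0.0773, 0.0111, 0.0037, 0.45, 2.58, 0.08
```

Request:
arm_command(
  deltas=[-0.0085, 0.0005, 0.0005, 0, 0.3, 0, -0.02, 0.002, 0.001, 0.1, 0.7, 0, -0.0315, 0.004, 0.0015, 0.2, 1.0, 0, -0.043, 0.0056, 0.002, 0.2, 1.4, 0, -0.0545, 0.0075, 0.0025, 0.3, 1.8, 0, -0.066, 0.0093, 0.003, 0.4, 2.2, 0, -0.0735, 0.0105, 0.0035, 0.4, 2.4, 0, -0.0775, 0.011, 0.0037, 0.4, 2.6, 0],
)

```text
time: 5.7
ee_pos: [0.5852, 0.0235, 0.0538]
eef_rot: [-0.34, 0.62, -0.558, 0.434]
ft_force: [-0.0, -0.1, -5.4]
width: 0.0088
```

```bash
python3 -c "
from h import *
st();s=r.read_state();print(todock(s['ee_pos']));p=r.camera('side');overlay(p,F['t'],F['d'],'s3.png',(225,130,425,245),4,False)
p=r.camera('wrist');save(p,'w3.png')
off=.1655;hz=.0259
rows([(-.225,0,.0005,a,0) for a in (8.8,8.4,8.0,7.7)],off,hz)
"
```

```text
t 5.7 pos [0.5852 0.0235 0.0538] x-yaw 66.63 pitch 9.2 ydown [ 0.063  0.147 -0.987] F [-0.  -0.1 -5.4] w 0.0088 j [ 0.44  0.42 -0.57  1.79  0.1   0.92 -2.11]
[-0.0647282  -0.00024311  0.05378197]
0.0009, 0.0023, -0.0003, 0.02, 0.01, -0.40
0.0007, 0.0035, -0.0003, 0.02, 0.01, -0.80
0.0006, 0.0046, -0.0003, 0.02, 0.01, -1.20
0.0005, 0.0055, -0.0003, 0.02, 0.01, -1.50
```

View pics/s3.png

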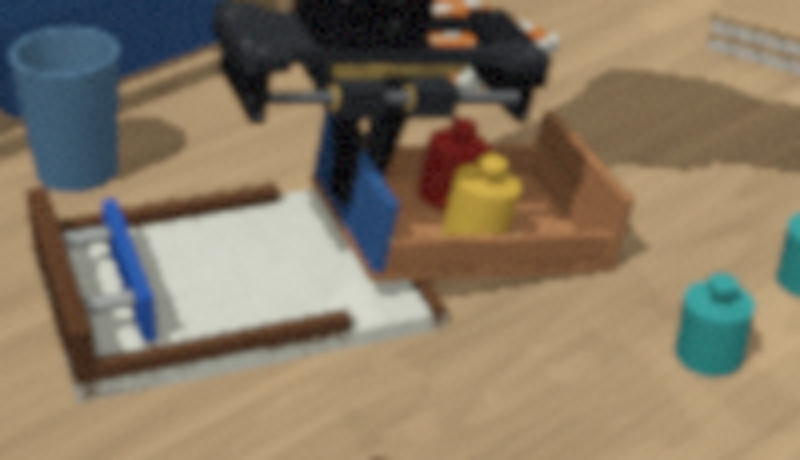

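View pics/w3.png

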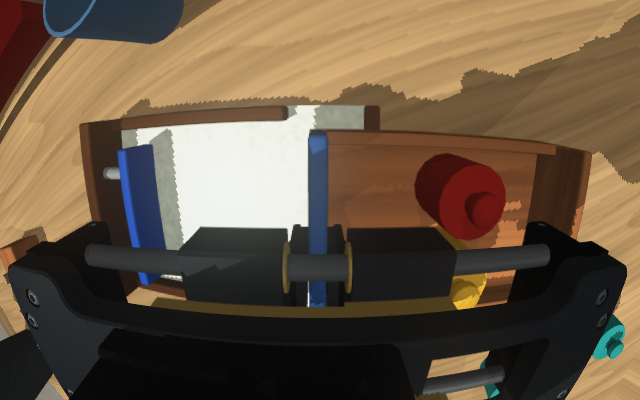

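Request:
arm_command(
  deltas=[0.001, 0.0023, 0, 0, 0, -0.4, 0.0007, 0.0035, 0, 0, 0, -0.8, 0.0006, 0.0046, 0, 0, 0, -1.2, 0.0005, 0.0055, 0, 0, 0, -1.5, 0.0005, 0.0055, 0, 0, 0, -1.5],
)

```text
time: 6.42
ee_pos: [0.5853, 0.0232, 0.0486]
eef_rot: [-0.348, 0.616, -0.564, 0.427]
ft_force: [-2.1, -1.7, 0.6]
width: 0.0086
```

```bash
python3 -c "
from h import *
st();print(todock(r.read_state()['ee_pos']))
"
```

```text
t 6.42 pos [0.5853 0.0232 0.0486] x-yaw 66.62 pitch 7.67 ydown [ 0.053  0.123 -0.991] F [-2.1 -1.7  0.6] w 0.0086 j [ 0.41  0.43 -0.55  1.78  0.13  0.93 -2.14]
[-0.06496637 -0.00043856  0.04855393]
```

Request:
arm_command(
  deltas=[0, 0, 0, 0, 0, 0, 0, 0, 0, 0, 0, 0, 0, 0, 0, 0, 0, 0, 0, 0, 0, 0, 0, 0],
  hand=0.45,
)

```text
time: 6.92
ee_pos: [0.5853, 0.0235, 0.0483]
eef_rot: [-0.348, 0.616, -0.563, 0.427]
ft_force: [0.5, 0.1, -0.5]
width: 0.0367
```

Request:
arm_command(
  deltas=[0, -0.03, 0, 0, 0, 0, 0, -0.08, 0, 0, 0, 0, 0, -0.12, 0, 0, 0, 0, 0, -0.12, 0, 0, 0, 0],
)

```text
time: 7.42
ee_pos: [0.5807, 0.0083, 0.1706]
eef_rot: [-0.346, 0.614, -0.565, 0.428]
ft_force: [0.3, -0.3, 0.2]
width: 0.0391
```

```bash
python3 -c "
from h import *
st();s=r.read_state()
p=r.camera('wrist');save(p,'w4.png')
p=r.camera('side');overlay(p,F['t'],F['d'],'s4.png',(225,130,425,245),4,False)
p=r.camera('top');overlay(p,F['t'],F['d'],'t4.png',(210,120,430,250),3.6)
"
```

```text
t 7.42 pos [0.5807 0.0083 0.1706] x-yaw 66.63 pitch 7.78 ydown [ 0.059  0.122 -0.991] F [ 0.3 -0.3  0.2] w 0.0391 j [ 0.48  0.28 -0.59  1.68  0.04  1.15 -2.08]
```

View pics/w4.png

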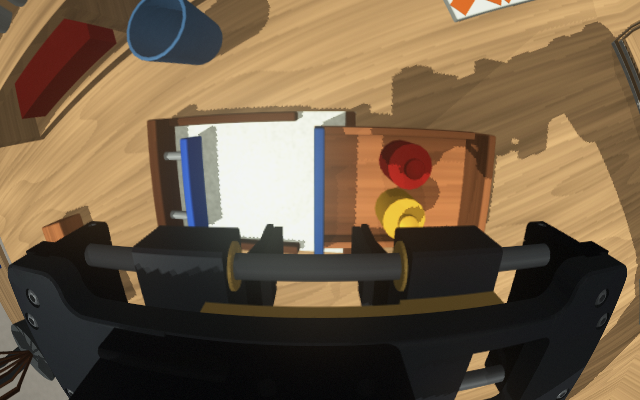

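View pics/s4.png

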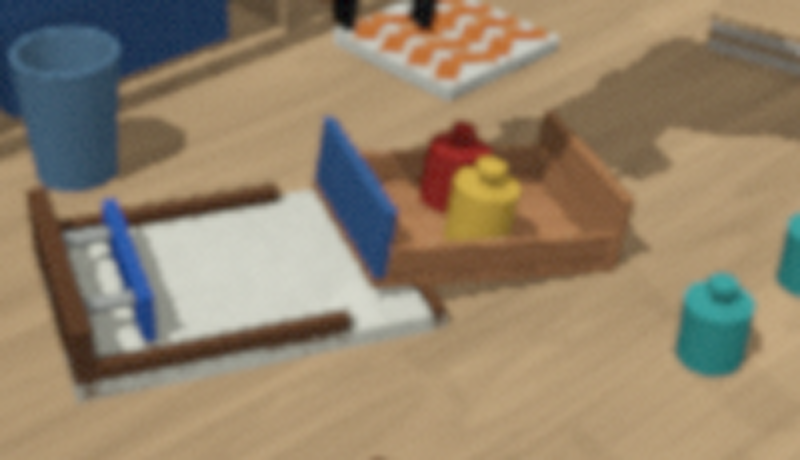

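View pics/t4.png

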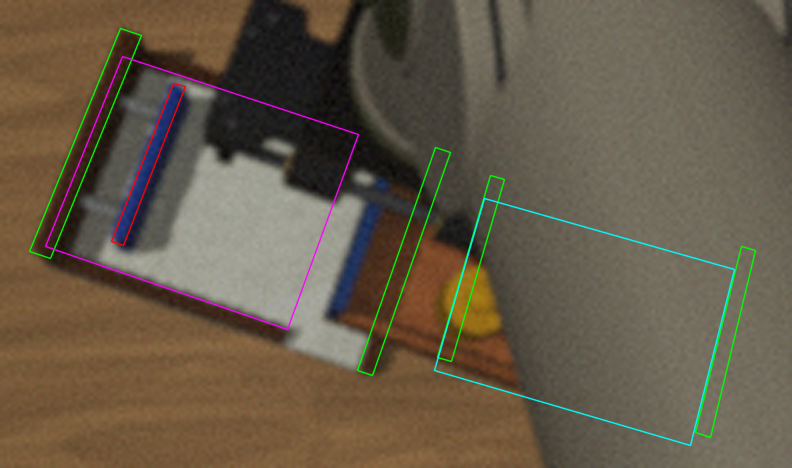

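```bash
python3 -c "
from h import *
rows([(-.2255,0,0,8,0)],.0045,.12)"
```

```text
0.1615, 0.0255, 0.0002, 0.08, -0.00, 0.33
```

Request:
arm_command(
  deltas=[0.055, 0, 0, 0, 0, 0, 0.11, 0.005, 0, 0, 0, 0, 0.1615, 0.02, 0, 0, 0, 0.3, 0.1615, 0.0255, 0, 0, 0, 0.3, 0.1615, 0.0255, 0, 0, 0, 0.3],
)

```text
time: 8.2
ee_pos: [0.5162, -0.1341, 0.1191]
eef_rot: [-0.347, 0.617, -0.561, 0.428]
ft_force: [0.2, 1.3, -0.5]
width: 0.0396
```

```bash
cat >> h.py <<'E'
def tpts(p,s,xt,y,zt,pi,yaw,pts):
    "tray-frame pts (x from trail, y, z) -> wrist pixels"
    th=np.radians(pi);ps=np.radians(yaw)+dk[2]
    base=tcp_from(xt,y,zt,0,0,0,0);u=np.array([np.cos(ps)*np.cos(th),np.sin(ps)*np.cos(th),np.sin(th)]);l=np.array([-np.sin(ps),np.cos(ps),0]);w=np.cross(u,l)
    return [wproj(p,s,base+a*u+b*l+c*w) for a,b,c in pts]
E
python3 -c "
from h import *
st();s=r.read_state()
p=r.camera('wrist');im=p['image'][:,:,::-1].copy()
for o in((0,.009),(.161,.17)):
  q=tpts(p,s,-.2255,0,0,8.2,0,[(o[0],-.06,.055),(o[1],-.06,.055),(o[1],.06,.055),(o[0],.06,.055)])
  cv2.polylines(im,[np.array([(int(c+.5),int(a+.5)) for a,c in q])],True,(0,255,0),1)
cv2.imwrite('pics/w5.png',im)
rows([(-.2255,0,0,8.2,0)],.0045,.028)
"
```

```text
t 8.2 pos [ 0.5162 -0.1341  0.1191] x-yaw 66.63 pitch 8.03 ydown [ 0.053  0.129 -0.99 ] F [ 0.2  1.3 -0.5] w 0.0396 j [ 0.71  0.25 -0.51  1.82 -0.02  1.07 -1.75]
0.0018, 0.0921, 0.0003, 0.10, 0.09, 0.16
```

View pics/w5.png

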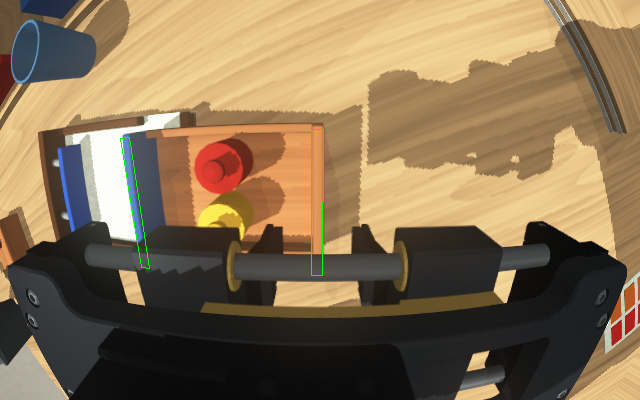

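Request:
arm_command(
  deltas=[0.001, 0.04, 0, 0, 0, 0.1, 0.0012, 0.075, 0, 0, 0, 0.1, 0.0012, 0.09, 0, 0, 0, 0.1, 0.0012, 0.092, 0, 0, 0, 0.1, 0.0012, 0.092, 0, 0, 0, 0.1],
)

```text
time: 8.88
ee_pos: [0.5222, -0.1245, 0.0302]
eef_rot: [-0.345, 0.616, -0.562, 0.43]
ft_force: [0.4, -0.6, -0.5]
width: 0.0395
```

Request:
arm_command(
  deltas=[0, 0, 0, 0, 0, 0, 0, 0, 0, 0, 0, 0, 0, 0, 0, 0, 0, 0, 0, 0, 0, 0, 0, 0, 0, 0, 0, 0, 0, 0],
  hand=0,
  grip_force=35,
)

```text
time: 9.5
ee_pos: [0.5215, -0.1244, 0.0293]
eef_rot: [-0.346, 0.617, -0.562, 0.429]
ft_force: [-0.6, 1.3, 2.8]
width: 0.0087
```

```bash
python3 -c "
from h import *
st();s=r.read_state();print(todock(s['ee_pos']))
"
```

```text
t 9.5 pos [ 0.5215 -0.1244  0.0293] x-yaw 66.63 pitch 8.1 ydown [ 0.056  0.129 -0.99 ] F [-0.6  1.3  2.8] w 0.0087 j [ 0.67  0.37 -0.49  1.89  0.05  0.89 -1.8 ]
[-0.22581619 -0.00045501  0.02926773]
```

```bash
cat > pl.py <<'E'
from h import *
import sys
def state(f):
    xt=-.2263+f*(.0663); zt=.0225*f
    p=0
    c=np.degrees(np.arctan2(.0186-zt,-.1-xt)); 
    c2=np.degrees(np.arctan2(.0186-zt,-.09-xt))
    cmin=np.degrees(np.arcsin((.0126-zt)/.17))
    return (xt,0,zt,max(c,c2,cmin),0)
L=[state(k/16) for k in range(1,17)]
for l in L: print(np.round(l,4), "lead",round(l[2]+.17*np.sin(np.radians(l[3])),4))
a=int(sys.argv[1]);rows(L[a:a+8],.0045,.029)
E
python3 pl.py 0
```

```text
[-2.2220e-01  0.0000e+00  1.4000e-03  8.0119e+00  0.0000e+00] lead 0.0251
[-2.1800e-01  0.0000e+00  2.8000e-03  7.6197e+00  0.0000e+00] lead 0.0254
[-2.1390e-01  0.0000e+00  4.2000e-03  7.1982e+00  0.0000e+00] lead 0.0255
[-2.0970e-01  0.0000e+00  5.6000e-03  6.7439e+00  0.0000e+00] lead 0.0256
[-0.2056  0.      0.007   6.2531  0.    ] lead 0.0255
[-0.2014  0.      0.0084  5.7211  0.    ] lead 0.0254
[-0.1973  0.      0.0098  5.1427  0.    ] lead 0.0251
[-0.1931  0.      0.0112  4.5116  0.    ] lead 0.0246
[-0.189   0.      0.0127  3.8205  0.    ] lead 0.024
[-0.1849  0.      0.0141  3.0606  0.    ] lead 0.0231
[-0.1807  0.      0.0155  2.2215  0.    ] lead 0.0221
[-0.1766  0.      0.0169  1.2905  0.    ] lead 0.0207
[-0.1724  0.      0.0183  0.2521  0.    ] lead 0.019
[-0.1683  0.      0.0197 -0.7959  0.    ] lead 0.0173
[-0.1641  0.      0.0211 -1.9264  0.    ] lead 0.0154
[-0.16    0.      0.0225 -3.1889  0.    ] lead 0.013
-0.0042, -0.0009, -0.0005, 0.00, 0.01, -0.09
-0.0087, -0.0017, -0.0005, 0.00, 0.01, -0.48
-0.0133, -0.0024, -0.0005, 0.00, 0.01, -0.90
-0.0178, -0.0032, -0.0005, 0.00, 0.01, -1.36
-0.0223, -0.0040, -0.0005, 0.00, 0.01, -1.85
-0.0269, -0.0047, -0.0005, 0.00, 0.01, -2.38
-0.0315, -0.0055, -0.0005, 0.00, 0.01, -2.96
-0.0361, -0.0062, -0.0004, 0.00, 0.01, -3.59
```

Request:
arm_command(
  deltas=[-0.0042, -0.0009, -0.0003, 0, 0, -0.1, -0.0087, -0.0017, -0.0005, 0, 0, -0.5, -0.0133, -0.0024, -0.0005, 0, 0, -0.9, -0.0178, -0.0032, -0.0005, 0, 0, -1.35, -0.0223, -0.004, -0.0005, 0, 0, -1.85, -0.0269, -0.0047, -0.0005, 0, 0, -2.4, -0.0315, -0.0055, -0.0005, 0, 0, -2.95, -0.0361, -0.0062, -0.0005, 0, 0, -3.6],
)

```text
time: 10.5
ee_pos: [0.5348, -0.092, 0.0403]
eef_rot: [-0.365, 0.606, -0.575, 0.411]
ft_force: [-0.6, -2.2, -2.4]
width: 0.0089
```

```bash
python3 -c "
from h import *
st();s=r.read_state();print(todock(s['ee_pos']))"; python3 pl.py 8 | tail -8
```

```text
t 10.5 pos [ 0.5348 -0.092   0.0403] x-yaw 66.62 pitch 4.46 ydown [ 0.031  0.071 -0.997] F [-0.6 -2.2 -2.4] w 0.0089 j [ 0.56  0.37 -0.49  1.87  0.12  0.93 -1.95]
[-0.19075673  0.00022465  0.04034299]
-0.0044, -0.0012, 0.0002, 0.02, -0.00, -0.63
-0.0090, -0.0022, 0.0002, 0.02, -0.00, -1.39
-0.0137, -0.0032, 0.0002, 0.02, -0.00, -2.23
-0.0184, -0.0042, 0.0002, 0.02, 0.00, -3.16
-0.0232, -0.0052, 0.0002, 0.02, 0.00, -4.20
-0.0279, -0.0061, 0.0002, 0.02, 0.00, -5.25
-0.0327, -0.0071, 0.0002, 0.02, 0.00, -6.38
-0.0376, -0.0080, 0.0002, 0.02, 0.00, -7.64
```

Request:
arm_command(
  deltas=[-0.0044, -0.0012, 0, 0, 0, -0.6, -0.009, -0.0022, 0, 0, 0, -1.4, -0.0137, -0.0032, 0, 0, 0, -2.2, -0.0184, -0.0042, 0, 0, 0, -3.1, -0.0232, -0.0052, 0, 0, 0, -4.2, -0.028, -0.0061, 0, 0, 0, -5.2, -0.0327, -0.0071, 0, 0, 0, -6.4, -0.0376, -0.008, 0, 0, 0, -7.5],
)

```text
time: 11.5
ee_pos: [0.5494, -0.058, 0.0512]
eef_rot: [0.404, -0.58, 0.601, -0.372]
ft_force: [-0.5, -0.2, -4.7]
width: 0.0088
```

```bash
python3 -c "
from h import *
st();s=r.read_state();print(todock(s['ee_pos']))
p=r.camera('wrist');save(p,'w6.png')
p=r.camera('side');overlay(p,F['t'],F['d'],'s6.png',(225,130,425,245),4,False)
rows([(x,0,.0225,-3.2,0) for x in np.linspace(-.160,-.105,9)[1:]],.0045,.029)
"
```

```text
t 11.5 pos [ 0.5494 -0.058   0.0512] x-yaw 66.63 pitch -3.07 ydown [-0.022 -0.049 -0.999] F [-0.5 -0.2 -4.7] w 0.0088 j [ 0.39  0.39 -0.47  1.8   0.26  1.03 -2.17]
[-0.1537404   0.00027822  0.05121818]
-0.0056, -0.0003, 0.0005, 0.02, 0.12, -0.20
-0.0124, -0.0006, 0.0005, 0.02, 0.12, -0.20
-0.0193, -0.0010, 0.0005, 0.02, 0.12, -0.20
-0.0261, -0.0013, 0.0006, 0.02, 0.12, -0.20
-0.0330, -0.0017, 0.0006, 0.02, 0.12, -0.20
-0.0399, -0.0021, 0.0006, 0.02, 0.12, -0.20
-0.0467, -0.0024, 0.0006, 0.02, 0.12, -0.20
-0.0536, -0.0028, 0.0006, 0.02, 0.12, -0.20
```

View pics/s6.png

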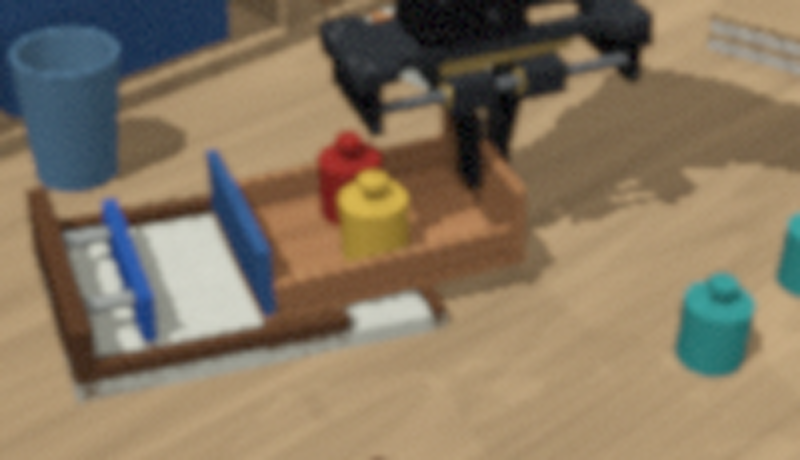

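View pics/w6.png

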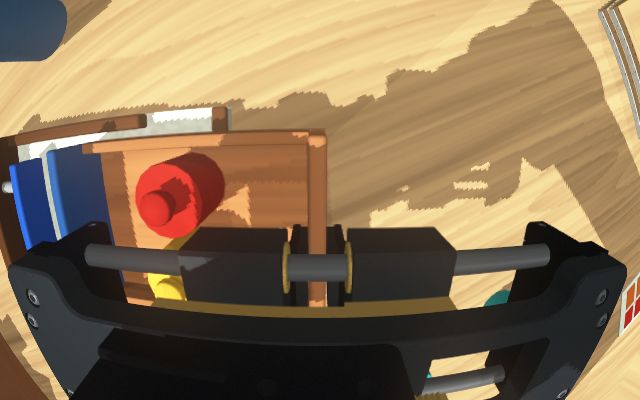

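Request:
arm_command(
  deltas=[-0.0056, -0.0003, 0.0005, 0, 0.1, -0.1, -0.0124, -0.0006, 0.0005, 0, 0.1, -0.1, -0.0193, -0.001, 0.0005, 0, 0.1, -0.1, -0.026, -0.0013, 0.0005, 0, 0.1, -0.1, -0.033, -0.0017, 0.0005, 0, 0.1, -0.1, -0.04, -0.002, 0.0005, 0, 0.1, -0.1, -0.0467, -0.0024, 0.0005, 0, 0.1, -0.1, -0.0536, -0.0028, 0.0005, 0, 0.1, -0.1],
)

```text
time: 12.6
ee_pos: [0.5712, -0.0089, 0.0512]
eef_rot: [0.404, -0.581, 0.601, -0.372]
ft_force: [-0.2, -0.8, -4.3]
width: 0.0085
```

```bash
python3 -c "
from h import *
st();s=r.read_state();print(todock(s['ee_pos']))
p=r.camera('wrist');save(p,'w7.png')
p=r.camera('side');overlay(p,F['t'],F['d'],'s7.png',(225,130,425,245),4,False)
rows([(x,0,.0225,-3.2,0) for x in np.linspace(-.105,-.080,8)],.0045,.029)
"
```

```text
t 12.6 pos [ 0.5712 -0.0089  0.0512] x-yaw 66.52 pitch -3.1 ydown [-0.022 -0.05  -0.999] F [-0.2 -0.8 -4.3] w 0.0085 j [ 0.3   0.43 -0.48  1.75  0.28  1.05 -2.27]
[-0.10007826 -0.00029188  0.05115656]
-0.0005, -0.0000, -0.0001, 0.02, -0.03, -0.13
-0.0040, -0.0002, -0.0001, 0.02, -0.03, -0.13
-0.0076, -0.0004, -0.0001, 0.02, -0.03, -0.13
-0.0112, -0.0006, -0.0001, 0.02, -0.03, -0.13
-0.0147, -0.0008, -0.0001, 0.02, -0.03, -0.13
-0.0183, -0.0010, -0.0001, 0.02, -0.03, -0.13
-0.0219, -0.0012, -0.0001, 0.02, -0.03, -0.13
-0.0254, -0.0014, -0.0001, 0.02, -0.03, -0.13
```

View pics/s7.png

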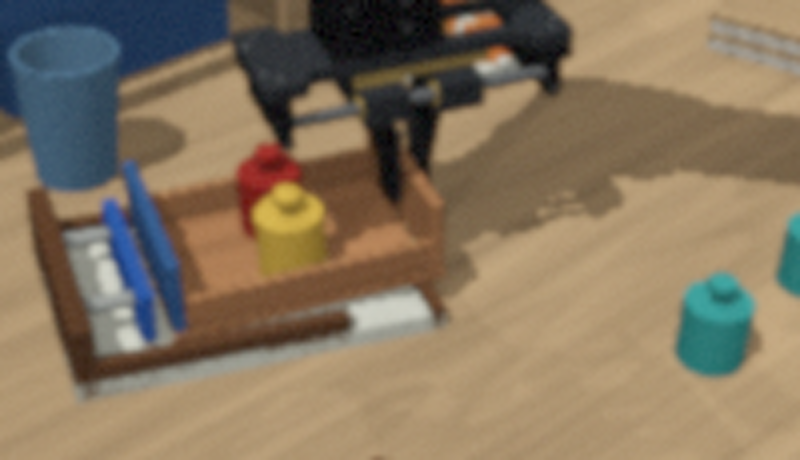

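View pics/w7.png

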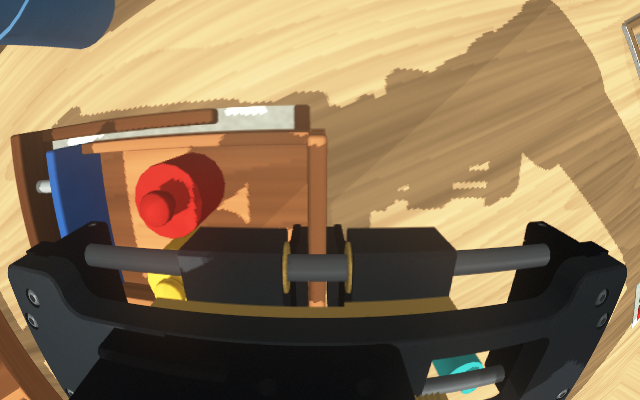

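Request:
arm_command(
  deltas=[-0.002, 0, 0, 0, 0, 0, -0.005, -0.0002, 0, 0, 0, 0, -0.008, -0.0004, 0, 0, 0, 0, -0.011, -0.0006, 0, 0, 0, 0, -0.014, -0.0008, 0, 0, 0, 0, -0.017, -0.001, 0, 0, 0, 0, -0.02, -0.001, 0, 0, 0, 0, -0.02, -0.001, 0, 0, 0, 0],
)

```text
time: 13.7
ee_pos: [0.5787, 0.0072, 0.0509]
eef_rot: [0.404, -0.58, 0.602, -0.37]
ft_force: [-1.5, -5.5, -2.8]
width: 0.0087
```

```bash
python3 -c "
from h import *
st();s=r.read_state();print(todock(s['ee_pos']), 'F dock x',s['ft_force'][:2]@[np.cos(dk[2]),np.sin(dk[2])])
p=r.camera('wrist');save(p,'w8.png')
"
```

```text
t 13.7 pos [0.5787 0.0072 0.0509] x-yaw 66.45 pitch -3.25 ydown [-0.023 -0.052 -0.998] F [-1.5 -5.5 -2.8] w 0.0087 j [ 0.27  0.45 -0.48  1.73  0.29  1.06 -2.3 ]
[-0.08234845 -0.00073905  0.05094062] F dock x -5.613233928051161
```

View pics/w8.png

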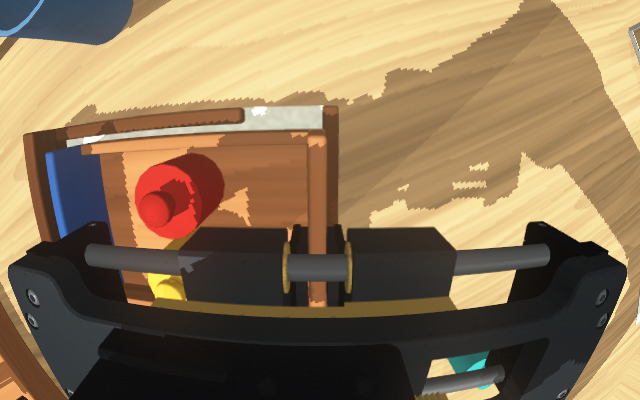

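```bash
python3 -c "
from h import *
s=r.read_state();p=r.camera('wrist')
c,q=np.cos(dk[2]),np.sin(dk[2])
for a,b,z in((-.09,-.078,.018),(-.1,-.078,.018),(-.04,-.078,.024),(-.04,-.068,.024)):
  print(a,b,np.round(wproj(p,s,[dk[0]+c*a-q*b,dk[1]+q*a+c*b,z]),1))
im=p['image'][90:160,220:350,::-1];cv2.imwrite('pics/w8z.png',cv2.resize(im,None,fx=6,fy=6,interpolation=cv2.INTER_CUBIC))
print(np.round(tpts(p,s,-.0884,-.0007,.0225,-3.25,0,[(0,-.06,.055),(.009,-.06,.055)]),1))
"
```

```text
-0.09 -0.078 [105.1 323.8]
-0.1 -0.078 [105.2 339.7]
-0.04 -0.078 [106.6 242.5]
-0.04 -0.068 [122.8 242.9]
[[140.7 324. ]
 [140.8 303.5]]
```

View pics/w8z.png

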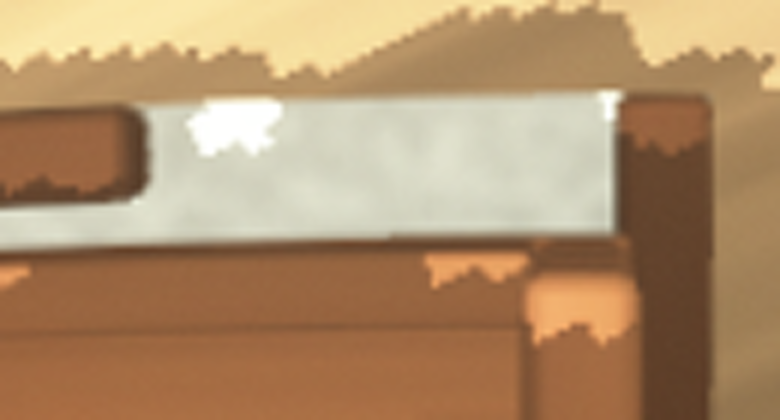

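Request:
arm_command(
  deltas=[-0.002, 0, -0.0005, 0, 0, 0, -0.004, 0, -0.001, 0, 0, 0, -0.006, 0, -0.0015, 0, 0, 0, -0.006, 0, -0.0015, 0, 0, 0, -0.006, 0, -0.0015, 0, 0, 0],
)

```text
time: 14.42
ee_pos: [0.5799, 0.0119, 0.0508]
eef_rot: [0.404, -0.58, 0.603, -0.37]
ft_force: [-2.5, -9.5, -2.6]
width: 0.0088
```

```bash
python3 -c "
from h import *
st();s=r.read_state();q=todock(s['ee_pos']);print(q, 'F dock x',s['ft_force'][:2]@[np.cos(dk[2]),np.sin(dk[2])])
p=r.camera('wrist');save(p,'w9.png')
im=p['image'][90:160,220:350,::-1];cv2.imwrite('pics/w9z.png',cv2.resize(im,None,fx=6,fy=6,interpolation=cv2.INTER_CUBIC))
c=q[0]-.0045-.029*np.sin(np.radians(3.2))
L=[(c,q[1],z,np.degrees(np.arcsin((.0122-z)/.17)),0) for z in (.0215,.0195,.0175,.0155,.0135,.012,.0115)]
rows(L,.0045,.029)
"
```

```text
t 14.43 pos [0.5799 0.0119 0.0508] x-yaw 66.37 pitch -3.3 ydown [-0.023 -0.053 -0.998] F [-2.5 -9.5 -2.6] w 0.0088 j [ 0.26  0.45 -0.48  1.72  0.29  1.06 -2.31]
[-7.74681490e-02  1.57084208e-05  5.07652159e-02] F dock x -9.71150029430806
0.0000, 0.0006, 0.0000, -0.01, -0.24, 0.17
0.0003, 0.0025, 0.0000, -0.01, -0.24, 0.84
0.0005, 0.0044, 0.0000, -0.01, -0.24, 1.52
0.0007, 0.0064, 0.0000, -0.02, -0.24, 2.19
0.0009, 0.0084, 0.0000, -0.02, -0.24, 2.87
0.0011, 0.0098, 0.0000, -0.02, -0.24, 3.37
0.0012, 0.0103, 0.0000, -0.02, -0.24, 3.54
```

View pics/w9z.png

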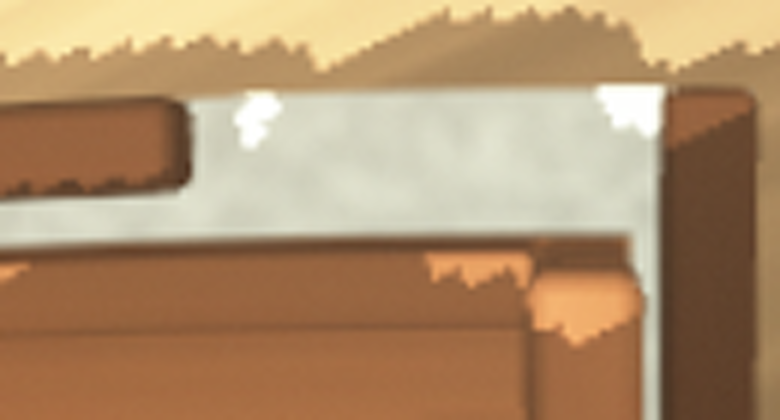

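Request:
arm_command(
  deltas=[-0.0006, 0.0006, 0, 0, 0, 0.2, -0.0003, 0.0025, 0, 0, 0, 0.8, 0, 0.0044, 0, 0, 0, 1.5, 0.0001, 0.0064, 0, 0, 0, 2.2, 0.0003, 0.0084, 0, 0, 0, 2.8, 0.0005, 0.0098, 0, 0, 0, 3.3, 0.0005, 0.0103, 0, 0, 0, 3.3, 0.0005, 0.0103, 0, 0, 0, 3.3],
)

```text
time: 15.48
ee_pos: [0.5796, 0.0106, 0.0411]
eef_rot: [0.387, -0.591, 0.592, -0.387]
ft_force: [-4.5, -12.1, 4.5]
width: 0.0086
```

```bash
python3 -c "
from h import *
st();s=r.read_state();q=todock(s['ee_pos']);print(q, 'F dock x',s['ft_force'][:2]@[np.cos(dk[2]),np.sin(dk[2])])
p=r.camera('wrist');save(p,'w10.png')
p=r.camera('side');overlay(p,F['t'],F['d'],'s10.png',(225,130,425,245),4,False)
"
```

```text
t 15.47 pos [0.5796 0.0106 0.0411] x-yaw 66.36 pitch -0.02 ydown [ 0.001 -0.001 -1.   ] F [ -4.5 -12.1   4.5] w 0.0086 j [ 0.31  0.45 -0.5   1.75  0.25  1.   -2.26]
[-0.0788197  -0.00024014  0.04105911] F dock x -12.89658274571921
```

View pics/s10.png

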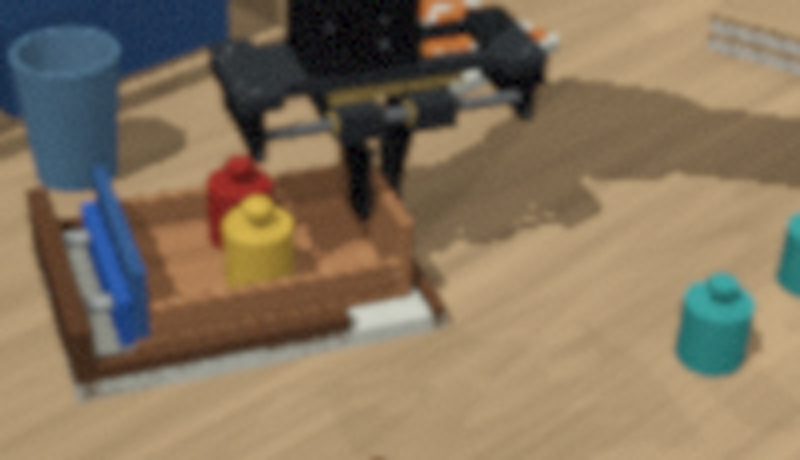

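View pics/w10.png

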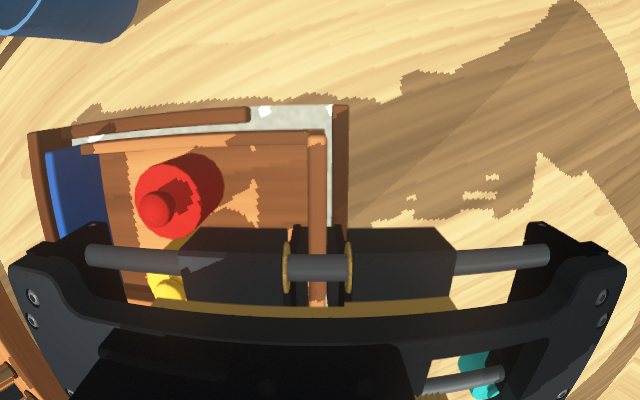

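Request:
arm_command(
  deltas=[0.001, -0.0003, 0, 0, 0, 0, 0.002, -0.0005, 0, 0, 0, 0, 0.003, -0.0005, 0, 0, 0, 0, 0.004, -0.0005, 0, 0, 0, 0, 0.005, -0.0005, 0, 0, 0, 0, 0.006, -0.0005, 0, 0, 0, 0, 0.006, -0.0005, 0, 0, 0, 0],
)

```text
time: 16.45
ee_pos: [0.5776, 0.0067, 0.0412]
eef_rot: [-0.387, 0.592, -0.592, 0.388]
ft_force: [0.6, -6.0, -1.4]
width: 0.0086
```

```bash
python3 -c "
from h import *
st();s=r.read_state();q=todock(s['ee_pos']);print(q, 'F dock x',s['ft_force'][:2]@[np.cos(dk[2]),np.sin(dk[2])])
p=r.camera('wrist')
im=p['image'][90:160,220:350,::-1];cv2.imwrite('pics/w11z.png',cv2.resize(im,None,fx=6,fy=6,interpolation=cv2.INTER_CUBIC))
"
```

```text
t 16.45 pos [0.5776 0.0067 0.0412] x-yaw 66.43 pitch 0.1 ydown [ 0.002  0.001 -1.   ] F [ 0.6 -6.  -1.4] w 0.0086 j [ 0.32  0.45 -0.5   1.76  0.25  1.   -2.25]
[-0.08317235  0.00011266  0.04121612] F dock x -5.298449223161751
```

View pics/w11z.png

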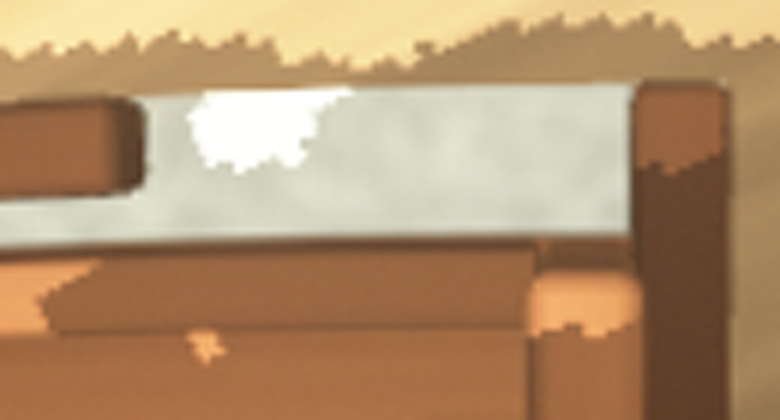

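Request:
arm_command(
  deltas=[0, 0, 0, 0, 0, 0, 0, 0, 0, 0, 0, 0, 0, 0, 0, 0, 0, 0, 0, 0, 0, 0, 0, 0],
  hand=0.4,
)

```text
time: 17.0
ee_pos: [0.5774, 0.0089, 0.0411]
eef_rot: [-0.387, 0.592, -0.59, 0.389]
ft_force: [0.1, 1.3, -0.1]
width: 0.0334
```

Request:
arm_command(
  deltas=[0, -0.02, 0, 0, 0, 0, 0, -0.07, 0, 0, 0, 0, 0, -0.12, 0, 0, 0, 0, 0, -0.16, 0, 0, 0, 0, 0, -0.16, 0, 0, 0, 0],
)

```text
time: 17.62
ee_pos: [0.5789, 0.0086, 0.206]
eef_rot: [0.385, -0.59, 0.592, -0.391]
ft_force: [-0.3, 0.7, -0.2]
width: 0.035
```

```bash
python3 -c "
from h import *
st();s=r.read_state()
p=r.camera('wrist')
t=np.array([dk[0]-.005*np.cos(dk[2]),dk[1]-.005*np.sin(dk[2]),dk[2]])
save(p,'w12.png')
p=r.camera('side');overlay(p,F['t'],F['d'],'s12.png',(225,130,425,245),4,False)
"
```

```text
t 17.62 pos [0.5789 0.0086 0.206 ] x-yaw 66.54 pitch 0.36 ydown [ 0.009  0.003 -1.   ] F [-0.3  0.7 -0.2] w 0.035 j [ 0.36  0.28 -0.54  1.6   0.15  1.3  -2.18]
```

View pics/s12.png

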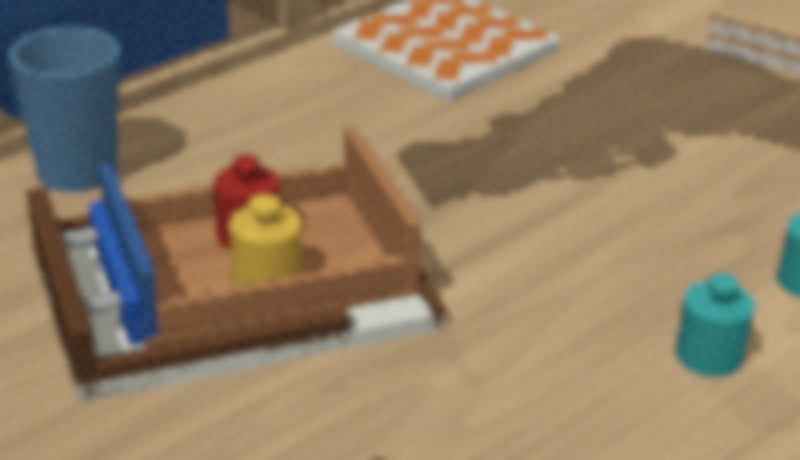

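View pics/w12.png

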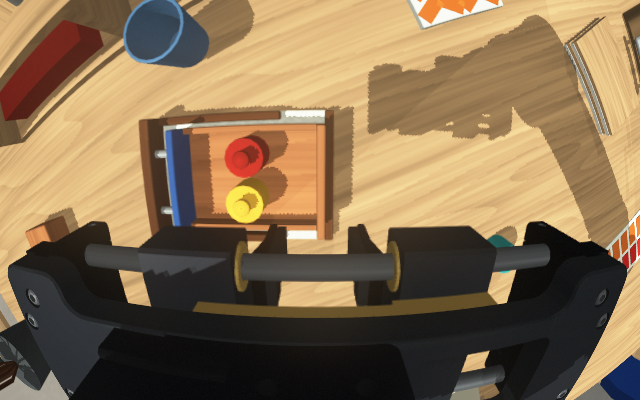

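```bash
python3 -c "
from h import *
s=r.read_state();p=r.camera('wrist')
S=4;im=cv2.resize(p['image'][95:245,130:330,::-1],None,fx=S,fy=S,interpolation=cv2.INTER_CUBIC)
for y0,col in((0,(0,255,0)),):
 for o in((0,.009),(.161,.17)):
  q=tpts(p,s,-.090,y0,.012,0,0,[(o[0],-.06,.055),(o[1],-.06,.055),(o[1],.06,.055),(o[0],.06,.055)])
  cv2.polylines(im,[np.array([(int((c+.5-130)*S),int((a+.5-95)*S)) for a,c in q])],True,col,1)
cv2.imwrite('pics/w13.png',im);st()
"
```

```text
t 17.77 pos [0.5766 0.0081 0.2008] x-yaw 66.53 pitch 0.17 ydown [ 0.001  0.003 -1.   ] F [-0.3  0.2  0. ] w 0.0345 j [ 0.36  0.28 -0.53  1.6   0.15  1.3  -2.18]
```

View pics/w13.png

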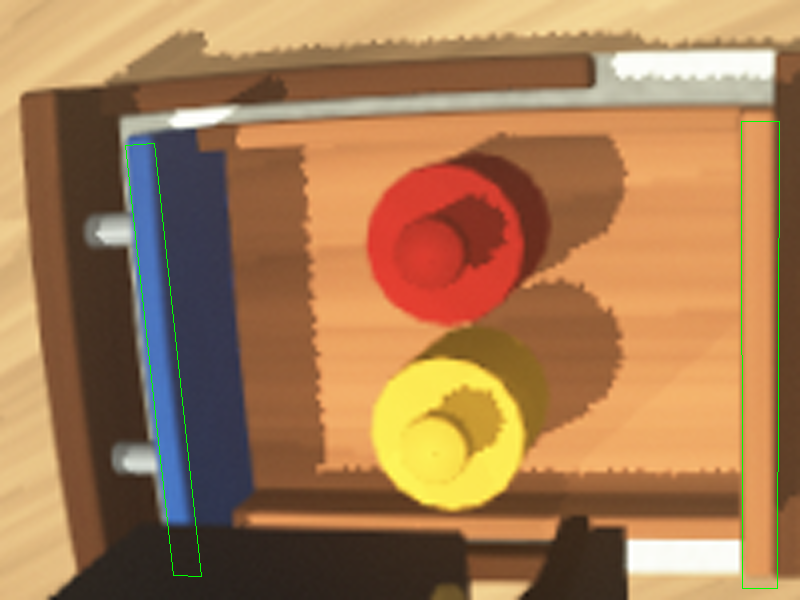

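```bash
python3 -c "
from h import *
p=r.camera('top');save(p,'t14.png')
for q in('tile','cardbox','pencil_cup'): print(q,[(np.round(b['centre']),round(b['conf'],2)) for b in r.boxes_of(p,q)][:2])
print(r.close_job())"
```

```text
tile [(array([108., 420.]), 0.72)]
cardbox [(array([303., 228.]), 0.84), (array([173., 290.]), 0.28)]
pencil_cup [(array([ 95., 266.]), 0.77)]
the job is handed in; nothing more can be done
None
```

```bash
python3 -c "
import cv2,numpy as np
a=cv2.imread('pics/top0.png')[60:145,240:460];b=cv2.imread('pics/t14.png')[60:145,240:460]
cv2.imwrite('pics/cmp.png',cv2.resize(np.vstack([a,b]),None,fx=3,fy=3))"
```

```text
(no output)
```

View pics/cmp.png

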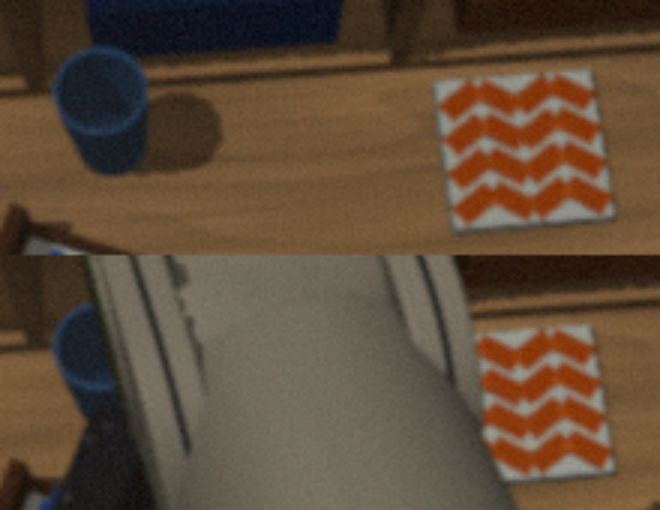

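The tray is in the holder, and I handed the job in at about 18 s of the 51 s; no verdict is reported.

**What I did:** I pinched the blue end, tilted it up with the plain end on the table, and slid it over the lip. I let it rest there and released it. Then I gripped the plain end and slid it in at a low tilt. I pressed the pad back (about 10 N, roughly 14 mm), lowered the plain end behind the lip, eased it back onto the lip and let go.

**Last checks:**
- **Tray:** the wrist image shows it between the rails with the plain end against the lip (about -0.090 m in dock x). It looks flat and about 2–3 mm off centre, inside the 12 mm limit.
- **Cylinders:** both are upright on the tray floor.
- **Robot:** the gripper was clear of everything, and the measured force was near zero.

**Disagreements:**
- **Network centres:** the networks' centres for the tile and cup came out 6–7 px off their start values. The before/after pictures show their visible edges unmoved. The arm was partly covering both, which explains the shift.
- **Box:** it changed by about 4 px. I did not compare pictures for it, but the arm did not work near it.
- **Tray position while pressing:** the pad force and arm readings disagreed by up to about 5 mm. I used the wrist image, which put the tray about 2 mm further back than the arm readings, and pushed a few millimetres further.

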